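# Push the polishing bar into the store box through its flap

## Robot

A 6-joint arm with a two-finger parallel gripper is mounted at the origin on a cart in front of the work surface, level with it; the furniture and walls round the work are solid. World frame = base frame: x ahead of the robot, y to its left, z up, the work surface at z = 0. Lengths are in m, angles in rad, forces in N, time in s.
With the tool pointing down it reaches from about 0.225 to 0.875 m from the base axis. Payload 3.4 kg.
Tool frame: the origin (TCP) lies at the centre of the arm's flange, where the gripper is bolted on; the fingertips stand 173 mm ahead of it and the grasp point (between the pads) lies 155 mm ahead of it; z points along the fingers, y is the line along which they close (so a half turn about z gives the same grasp; the last joint's range is limited). The gripper opens to 85 mm and grips with 20 to 120 N. Pads are 22 mm wide; open, the fingers measure 114 mm over their backs; the gripper's body (76 mm by 85 mm) begins 54 mm behind the grasp point. The pads swing forward as they close: fully open they stand 13 mm farther back than shut.
Start: joints at [1.057, 0.276, 1.505, -0, 1.361, -0.121], TCP at [0.22, 0.531, 0.405] pointing down, gripper open.
Joint ranges: [-2.89, 2.89], [-0.75, 2.08], [0.22, 2.7], [-1.18, 4.32], [0.11, 2.71], [-2.7, 2.7]. Speed limits (rad/s): [2.57, 2.57, 3.14, 3.14, 3.14, 3.14].

## Interface

Orientations are given as a unit quaternion [x, y, z, w].
In Python, from bench import env gives the robot as it stands.
- The arm moves only by the shell command python3 -m crank 'ROWS' [FORCE]. ROWS is JSON, one flat list of numbers, 5 for each row, row after row: the shift along the tool's x, y, z in units of 50 mm (1.0 is 50 mm), then the turn about the tool's z in units of 6 degrees (1.0 is 6 degrees), then the opening, from 0 (shut) to 1 (fully open). A call has 1 to 8 rows; each row is the pose to reach, as a shift and turn from the pose commanded when the call began, along the tool's axes at that moment; what a row does not reach only later rows make up. A row lasts 1/10 s, in which the tool goes at most 50 mm and 8.59 degrees, less where a joint would pass 70% of its speed; a pose out of reach is approached as far as the arm can. A call with a gripper value outside its range is refused whole. The fingers move at their own pace and stop on an object; FORCE is the grip in N (left out, the last holds). Time passes only in rows, so rows that repeat a pose let the fingers close. It gives the time, the measured TCP pose, the force, the opening and the grip force at its end, in the units of the state.
- env.read_state(): the state, without advancing time (a new reading comes with each control period).
- env.read_camera(name): name is "side" or "top" or "wrist"; returns the picture (420x560x3 uint8, red, green, blue); there is no depth.
- env.camera_info(name): a dict with "intrinsics" (3x3 intrinsics, pixels), "rvec" (rotation vector, rad) and "tvec" (3), from world to camera coordinates, as OpenCV has them. Camera axes: x right, y down, z forward; pixel columns grow to the right and rows downward; lengths in m; the calibration is good to about 2 mm. A picture is of the moment at which its call begins: read the wrist's pose just before it. camera_info takes no time and is no camera call; for the wrist camera it gives the pose at the moment of the call.
- env.job_done(): hands the job in; it is judged then, once.
The state is a dict: "time_s": time; "joints": joint angles; "qd": joint speeds; "joint_efforts": joint torques, N m; "position": TCP position; "orientation": TCP orientation; "ft_force": force on the tool from outside, world axes, zero at the start; "moment": the same for the moment, N m; "finger_gap": finger opening in m; "finger_force": force on a finger pad.
Only numpy, scipy, OpenCV 4.12 (cv2) and the standard library are available. Lean on these libraries where they do the work, as an engineer would, in place of code of your own. Each camera call takes 0.05 s, during which the arm holds its last target. There are 200 camera calls.

## Task

Put the bar of polishing compound away from the grinding dust: with the fingertips, push it along the feed tray and through the hanging flap until it lies wholly inside the plywood box, then draw the fingers back out so that the flap swings shut behind it. Only push the bar: do not pinch it, lift it or tip it over, and leave the things on and round the box where they are.

Things in the scene. Friction and masses are not known exactly. Their poses are not given: they have to be found in the camera images.
- dust_box: Low plywood box, clear plastic roof, with a feed tray in front; one fixed piece. Origin: underside, mid-width, in the plane of the closed flap; x points from the tray in through the flap, z up. A flat floor plate (top at z = 6 mm, 136 mm wide) runs from x = -120 to 105 mm. Box: x = -8 to 105 mm, inside 126 mm wide, to x = 100 mm; roof from z = 80 to 86 mm.
- tray_front (a point): Middle of the tray's front edge, on top of the floor plate, 120 mm before the flap plane. The tray is open in front and above; at its sides are low rails, 126 mm apart inside, 10 mm above the plate.
- mouth (a point): Middle of the flap's hinge rod (9 mm thick), 75 mm above the table, over the mouth of the box. Fingers can enter only below it, so they must lean, tips leading into the box by about 35 to 45 degrees from vertical, and come back out the way they went in.
- flap (a joint): Angle of the aluminium flap, 120 mm wide, 51 mm long from its hinge axis to its lower edge, 3 mm thick, 100 g, hinged along its top. 0 = hanging shut; grows (to 1.4) as it swings into the box; cannot swing outwards. Opens at a light push (about 1 N), falls shut by its own weight. Closed, its edge is 18 mm above the floor plate. It stays propped on the bar until the bar's back face is some 30 mm past the flap plane.
- flap_edge (a point): Middle of the flap's lower edge; it moves with the flap.
- compound_bar: The pale, slightly worn bar of polishing compound, 32 x 85 x 26 mm (x, y, z), about 0.12 kg, lying on the feed tray, roughly crosswise in front of the flap. Origin: centre of its underside; y along its length.
- sand_block: Sanding sponge lying on the back half of the roof, 44 mm deep, 70 mm wide, 25 mm high. Origin: centre of its underside. To be left alone.
- needle_file: Needle file with a plastic handle, 154 mm long, 14 mm high, lying on the table along the left side of the tray. Origin: centre of its underside. To be left alone.
- tail_carving: Small half-finished carved tail of white shell, 69 mm long, 31 mm high, at the right of the table, behind the burr block. Origin: centre of its underside. To be left alone.
- marker: Marker pen, 134 mm long, 17 mm thick, lying on the table near its front edge. Origin: centre of its underside. To be left alone.
- burr_block: Drilled wooden block with burrs standing in it, 52 x 88 x 57 mm, at the right side of the table. Origin: centre of its underside. To be left alone.
- jar_chips: Lidded clear jar, 69 mm across, 84 mm high, at the right side of the table. Origin: centre of its underside. To be left alone.
Things that resemble listed ones, but are neither listed nor needed, are in the scene too. Leave any turquoise look-alike of the compound_bar alone.

How it is judged:
On the way:
1. the bar, still in the mouth of the box, holds the flap pushed open (value of joint flap above 0.25 rad and x of compound_bar in the frame of dust_box between -0.03 and 0.04 m), for 0.05 s.
At the end, for the whole second after the job is handed in: The bar lies flat and still on the floor of the box, its centre at least 19 mm behind the plane of the flap, and the flap hangs shut (within 0.08 rad) (x of compound_bar in the frame of dust_box between 0.019 and 0.095 m and y of compound_bar in the frame of dust_box between -0.06 and 0.06 m and z of compound_bar in the frame of dust_box below 0.012 m and angle between compound_bar's own z axis and vertical below 0.15 rad and linear speed of compound_bar below 0.02 m/s and value of joint flap below 0.08 rad and velocity of joint flap below 0.2 rad/s); the robot touches nothing.
It fails at once if the bar is lifted (more than 15 mm off the floor plate) (z of compound_bar in the frame of dust_box above 0.021 m).
It fails at once if the bar is tipped over (tilted more than 0.6 rad) (angle between compound_bar's own z axis and vertical above 0.6 rad).
It fails at once if one of the things round the box (sponge, needle file, carving, marker, burr block, jar) is moved more than 30 mm (distance of any of sand_block, needle_file, tail_carving, marker, burr_block, jar_chips from where it was at the start of the episode above 0.03 m).
It also fails if it takes over 40 s, if anything falls off the work surface, if the arm or the gripper's body presses on something with over 40 N, if the wrist force passes 120 N, or if a joint passes its speed limit or range.

## Working session

There is one attempt and no reset: what is moved stays moved. The work goes in short steps, Python scripts to look and compute and a shell command to move; the robot and the scene stay as the last step left them, time stands still between calls to the robot, and variables do not carry over. Pictures are saved under pics/ and viewed, at most 10 in all, crops included, and the job is handed in when it is done.

```bash
mkdir -p pics; ls; cat > h.py <<'E'
import numpy as np, cv2
from bench import env
from scipy.spatial.transform import Rotation as R
def cam(n):
    i=env.camera_info(n); K=np.array(i["intrinsics"],float); r=np.array(i["rvec"],float); t=np.array(i["tvec"],float); return K,r,t
def ray(n,uv,z,c=None):
    K,r,t=c or cam(n); Rm=cv2.Rodrigues(r)[0]; o=-Rm.T@t
    d=(Rm.T@np.linalg.inv(K)@np.c_[np.atleast_2d(uv),np.ones(len(np.atleast_2d(uv)))].T).T
    return o+d*((z-o[2])/d[:,2])[:,None]
def proj(n,P,c=None):
    K,r,t=c or cam(n); return cv2.projectPoints(np.atleast_2d(np.array(P,float)),r,t,K,None)[0][:,0]
def shot(n,f):
    im=cv2.cvtColor(env.read_camera(n),cv2.COLOR_RGB2BGR); cv2.imwrite('pics/'+f,im); return im
E
python3 - <<'E'
from h import *
a=shot('top','top0.png');b=shot('side','side0.png')
for n in('top','side'):
    K,r,t=cam(n);print(n,K[0,0],-cv2.Rodrigues(r)[0].T@t)
s=env.read_state();print(s['position'],s['orientation'],s['ft_force'],s['finger_gap'])
E
```

```text
pics
top 408.5707373682172 [0.2770168  0.00788971 1.18582659]
side 437.15905938099695 [-0.2026661  -1.25728619  0.77176481]
[0.2199877  0.53105653 0.40390973] [ 1.95126088e-01  9.80777811e-01 -7.90741265e-04 -2.63788083e-04] [-0.1726888   0.0564149  -0.62815182] 0.08541315278460537
```

View pics/top0.png

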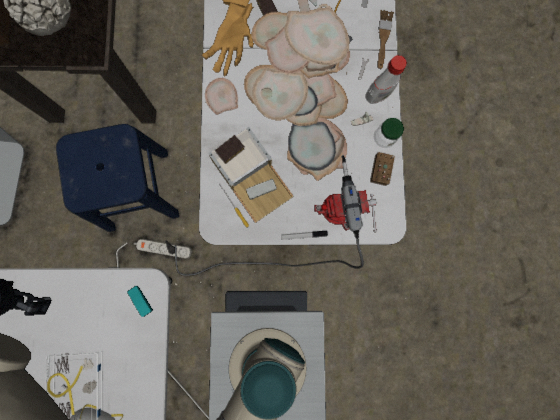

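View pics/side0.png

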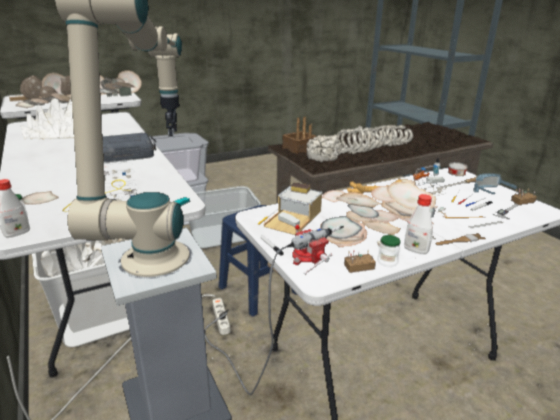

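The top view shows the box at about (245,155) with the tray at (262,200), and the side view shows the same at (300,205). Two things could be taken for the bar: the pale bar at (262,189) on the tray, and the turquoise one at (140,301) on the other table. I choose the pale one on the tray and check it in a close crop.

```bash
python3 - <<'E'
from h import *
a=cv2.imread('pics/top0.png')
c=cv2.resize(a[120:235,200:310],None,fx=5.2,fy=5.2,interpolation=cv2.INTER_CUBIC);cv2.imwrite('pics/crop0.png',c);print(c.shape)
print(proj('top',[[0,0,0],[.4,0,0],[.4,.1,0]]))
E
```

```text
(598, 572, 3)
[[266.83595321 366.75861256]
 [266.81683766 223.19258187]
 [232.42018536 223.20452426]]
```

View pics/crop0.png

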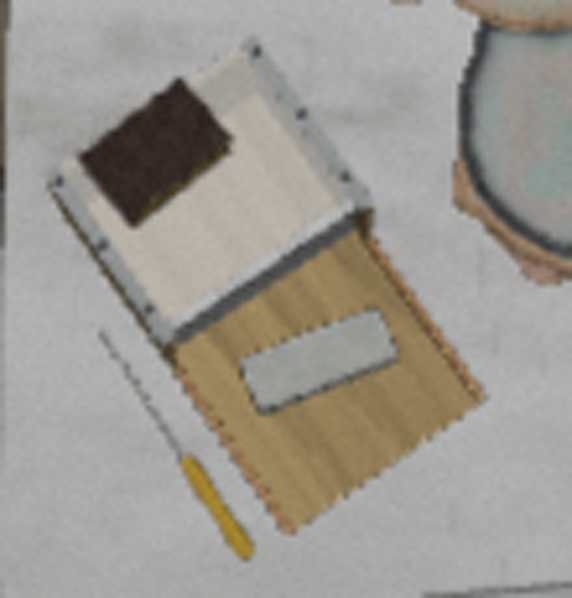

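The crop confirms the pale grey bar on the tray: its corners are at crop (377,307), (397,355), (262,412) and (240,363). The sponge is on the roof and the file lies at the left. Next I measure the box and bar.

```bash
python3 - <<'E'
from h import *
f=lambda L:(np.array(L,float)+.5)/5.2-.5+[200,120]
tf=ray('top',f([[290,533],[487,397]]),.008)   # tray front corners
rf=ray('top',f([[50,183],[253,40],[370,205],[170,340]]),.086) # roof BL,BR,FR,FL
bar=ray('top',f([[377,307],[397,355],[262,412],[240,363]]),.032)
print('tray width',np.linalg.norm(tf[0]-tf[1]),'roof',[np.linalg.norm(rf[i]-rf[i-1]) for i in range(4)])
d=rf[0]+rf[1]-rf[2]-rf[3];w=rf[0]+rf[3]-rf[1]-rf[2]
print('axis deg',np.degrees(np.arctan2(d[1],d[0])),np.degrees(np.arctan2(-w[0],w[1])))
t=tf[0]-tf[1];print('tray axis',np.degrees(np.arctan2(-t[0],t[1])))
m=tf.mean(0);e=rf[:2].mean(0)-m;print('tray->back',np.degrees(np.arctan2(e[1],e[0])),np.linalg.norm(e[:2]),'(225)')
a=np.arctan2(e[1],e[0]);ux=np.array([np.cos(a),np.sin(a)]);uy=np.array([-ux[1],ux[0]])
O=m[:2]+.12*ux;print('origin',O, 'roof front/back x',(rf[:,:2]-O)@ux,(rf[:,:2]-O)@uy)
print('bar sides',[np.linalg.norm(bar[i]-bar[i-1]) for i in range(4)])
c=bar.mean(0)[:2]-O;print('bar box xy',c@ux,c@uy);
l=bar[3]+bar[2]-bar[0]-bar[1];print('bar yaw rel box',np.degrees(np.arctan2(-l[0],l[1])-a),'corners',(bar[:,:2]-O)@ux,(bar[:,:2]-O)@uy)
E
python3 -m crank '[0,0,-1,0,0, 0,0,-2,0,0]'
```

```text
tray width 0.13468669453628074 roof [np.float64(0.10646688951855242), np.float64(0.1334038475733057), np.float64(0.1104470674938486), np.float64(0.12833174178018272)]
axis deg 35.939399341753784 35.77867817997934
tray axis 34.83979572492849
tray->back 35.46821978011475 0.22064037856479765 (225)
origin [0.53857387 0.04754398] roof front/back x [ 0.09928013  0.10200063 -0.00843436 -0.00713191] [ 0.06668805 -0.06668805 -0.06505422  0.06327091]
bar sides [np.float64(0.08197512702579016), np.float64(0.029197158446199457), np.float64(0.08092854927682888), np.float64(0.02997635944651071)]
bar box xy -0.052220362182871356 -0.0003498098024153439
bar yaw rel box -12.434882183340378 corners [-0.04678466 -0.07519488 -0.05814813 -0.02875378] [-0.04348642 -0.03675338  0.04235944  0.03648113]
time_s: 0.3
position: [0.2199, 0.5309, 0.5034]
orientation: [0.195, 0.981, -0.003, -0.001]
ft_force: [-0.1, 1.1, -0.1]
finger_gap: 0.0595
finger_force: 0.0
```

```bash
python3 -m crank '[-6.9,-0.4,0,-9.67,0.4, -6.9,-0.4,0,-9.67,0.4, -6.9,-0.4,0,-9.67,0.4, -6.9,-0.4,0,-9.67,0.4, -6.9,-0.4,0,-9.67,0.4, -6.9,-0.4,0,-9.67,0.4, -6.9,-0.4,0,-9.67,0.4, -6.9,-0.4,0,-9.67,0.4]' && python3 -m crank '[-5,0,0,0,0.4, -5,0,0,0,0.4, -5,0,0,0,0.4, -5,0,0,0,0.4, -5,0,0,0,0.4, -5,0,0,0,0.4, -5,0,0,0,0.4]'; python3 -c "
from h import *
s=env.read_state();print(s['joints'],R.from_quat(s['orientation']).as_matrix().round(3))"
```

```text
time_s: 1.1
position: [0.5359, 0.3779, 0.5028]
orientation: [-0.303, 0.953, -0.001, -0.0]
ft_force: [-0.9, 0.6, -0.6]
finger_gap: 0.0344
finger_force: 0.0
time_s: 1.8
position: [0.7222, 0.5175, 0.4882]
orientation: [-0.305, 0.952, 0.001, 0.002]
ft_force: [0.3, -0.2, 1.4]
finger_gap: 0.0341
finger_force: 0.0
[ 5.43311129e-01  8.72878148e-01  2.25485833e-01  1.54335492e-03
  2.03905269e+00 -1.64645350e+00] [[-0.814 -0.581  0.003]
 [-0.581  0.814  0.003]
 [-0.004  0.001 -1.   ]]
```

```bash
python3 -m crank '[-5,0,0,0,0.4, -5,0,0,0,0.4, -5,0,0,0,0.4, -5,0,0,0,0.4, -5,0,0,0,0.4, -5,0,0,0,0.4]'; python3 -c "
from h import *
s=env.read_state();print(s['joints'],R.from_quat(s['orientation']).as_matrix().round(3))"
```

```text
time_s: 2.4
position: [0.7584, 0.5426, 0.4283]
orientation: [-0.305, 0.952, 0.008, 0.025]
ft_force: [0.1, 0.2, 0.5]
finger_gap: 0.0343
finger_force: 0.0
[ 0.54567567  0.94182697  0.22039579  0.00427626  1.92597341 -1.64328035] [[-0.813 -0.581  0.044]
 [-0.58   0.814  0.031]
 [-0.054  0.    -0.999]]
```

```bash
python3 -m crank '[-8,0,-3,0,0.4, -8,0,-3,0,0.4, -8,0,-3,0,0.4, -8,0,-3,0,0.4, -8,0,-3,0,0.4, -8,0,-3,0,0.4, -8,0,-3,0,0.4, -8,0,-3,0,0.4]'; python3 -c "
from h import *
s=env.read_state();print(s['joints'],R.from_quat(s['orientation']).as_matrix().round(3))"
```

```text
time_s: 3.2
position: [0.7656, 0.5474, 0.4264]
orientation: [-0.305, 0.951, 0.014, 0.044]
ft_force: [1.0, 0.8, -0.5]
finger_gap: 0.0341
finger_force: 0.0
[ 0.54548877  0.94423465  0.22099373  0.00735079  1.88408073 -1.64251845] [[-0.811 -0.581  0.075]
 [-0.578  0.814  0.054]
 [-0.092  0.    -0.996]]
```

```bash
python3 -m crank '[6,0,-10,0,0.4, 6,0,-10,0,0.4, 6,0,-10,0,0.4, 6,0,-10,0,0.4, 6,0,-10,0,0.4, 6,0,-10,0,0.4, 6,0,-10,0,0.4, 6,0,-10,0,0.4]'; python3 -c "
from h import *
s=env.read_state();print(s['joints'],R.from_quat(s['orientation']).as_matrix().round(3))"
```

```text
time_s: 4.0
position: [0.5639, 0.4033, 0.7391]
orientation: [-0.305, 0.951, 0.015, 0.047]
ft_force: [0.4, -0.5, -0.1]
finger_gap: 0.0341
finger_force: 0.0
[ 0.51783857  0.5561534   0.22162535  0.01333321  2.26611596 -1.66376563] [[-0.81  -0.581  0.08 ]
 [-0.578  0.814  0.057]
 [-0.098  0.    -0.995]]
```

```bash
python3 -m crank '[10,0,-7,0,0.4, 10,0,-7,0,0.4, 10,0,-7,0,0.4, 10,0,-7,0,0.4, 10,0,-7,0,0.4, 10,0,-7,0,0.4, 10,0,-7,0,0.4, 10,0,-7,0,0.4]'; python3 -c "
from h import *
s=env.read_state();print(s['joints'],R.from_quat(s['orientation']).as_matrix().round(3))"
```

```text
time_s: 4.8
position: [0.2776, 0.1997, 0.9357]
orientation: [-0.305, 0.951, 0.015, 0.048]
ft_force: [0.4, 0.0, 1.2]
finger_gap: 0.034
finger_force: 0.0
[ 0.40738269  0.16093298  0.22447372  0.04495975  2.65688523 -1.74273915] [[-0.81  -0.581  0.082]
 [-0.578  0.814  0.058]
 [-0.101 -0.    -0.995]]
```

```bash
python3 -m crank '[6,0,-3,0,0.4, 6,0,-3,0,0.4, 6,0,-3,0,0.4, 6,0,-3,0,0.4, 6,0,-3,0,0.4]'; python3 -c "
from h import *
s=env.read_state();print(s['joints'],R.from_quat(s['orientation']).as_matrix().round(3))"
```

```text
time_s: 5.3
position: [0.1529, 0.1498, 0.9746]
orientation: [-0.302, 0.948, 0.013, 0.098]
ft_force: [-0.8, 0.5, -0.4]
finger_gap: 0.0342
finger_force: 0.0
[ 0.44617484  0.01374786  0.22057729 -0.00291755  2.71010859 -1.74430693] [[-0.798 -0.575  0.177]
 [-0.57   0.817  0.083]
 [-0.193 -0.034 -0.981]]
```

```bash
python3 -m crank '[4.2,0.7,-0.9,0,0.4, 4.2,0.7,-0.9,0,0.4, 4.2,0.7,-0.9,0,0.4, 4.2,0.7,-0.9,0,0.4, 4.2,0.7,-0.9,0,0.4, 4.2,0.7,-0.9,0,0.4]'; cat > st.py <<'E'
from h import *
s=env.read_state();M=R.from_quat(s['orientation']).as_matrix();z=M[:,2]
print(np.round(s['joints'],3).tolist(),M.round(3).tolist());print('tilt',np.degrees(np.arccos(-z[2])),'az',np.degrees(np.arctan2(z[1],z[0])),'tip',np.array(s['position'])+.173*z,'yz',M[2,1])
E
python3 st.py
```

```text
time_s: 5.9
position: [-0.0209, 0.0661, 0.9548]
orientation: [-0.303, 0.948, 0.018, 0.099]
ft_force: [0.6, 0.7, 1.7]
finger_gap: 0.0341
finger_force: 0.0
[1.154, -0.229, 0.486, -0.298, 2.71, -1.317] [[-0.798, -0.577, 0.176], [-0.57, 0.816, 0.094], [-0.198, -0.026, -0.98]]
tilt 11.49931829310706 az 27.973288299354422 tip [0.00958872 0.08232076 0.78524197] yz -0.025767279859108087
```

```bash
python3 -m crank '[2,0,-6,0,0.4, 2,0,-6,0,0.4, 2,0,-6,0,0.4, 2,0,-6,0,0.4, 2,0,-6,0,0.4]'; python3 st.py
```

```text
time_s: 6.4
position: [-0.047, 0.0244, 0.9483]
orientation: [-0.303, 0.946, 0.025, 0.111]
ft_force: [0.3, -0.8, -1.1]
finger_gap: 0.0341
finger_force: 0.0
[0.938, -0.316, 0.528, -0.215, 2.71, -1.457] [[-0.792, -0.578, 0.195], [-0.567, 0.816, 0.115], [-0.226, -0.019, -0.974]]
tilt 13.120609760197183 az 30.568829882095272 tip [-0.01316968  0.04439603  0.77977561] yz -0.019387971144991488
```

```bash
python3 -m crank '[-15,0,8,0,0.4, -15,0,8,0,0.4, -15,0,8,0,0.4, -15,0,8,0,0.4, -15,0,8,0,0.4, -15,0,8,0,0.4, -15,0,8,0,0.4, -15,0,8,0,0.4]'; python3 st.py;  python3 -m crank '[-8,0.4,5,0,0.4, -8,0.4,5,0,0.4, -8,0.4,5,0,0.4, -8,0.4,5,0,0.4, -8,0.4,5,0,0.4, -8,0.4,5,0,0.4, -8,0.4,5,0,0.4, -8,0.4,5,0,0.4]'; python3 st.py
```

```text
time_s: 7.2
position: [0.218, 0.2242, 0.8578]
orientation: [-0.302, 0.947, 0.025, 0.11]
ft_force: [0.9, -1.0, 0.4]
finger_gap: 0.0339
finger_force: 0.0
[0.583, -0.092, 0.801, -0.015, 2.205, -1.615] [[-0.793, -0.577, 0.194], [-0.566, 0.817, 0.114], [-0.224, -0.02, -0.974]]
tilt 13.002654995291719 az 30.339799991465778 tip [0.2515968  0.24382069 0.68918987] yz -0.01969387560013605
time_s: 8.0
position: [0.518, 0.4545, 0.7267]
orientation: [-0.302, 0.947, 0.025, 0.11]
ft_force: [0.4, -0.4, 1.2]
finger_gap: 0.0341
finger_force: 0.0
[0.625, 0.448, 0.469, -0.024, 2.0, -1.576] [[-0.793, -0.577, 0.194], [-0.566, 0.816, 0.113], [-0.224, -0.02, -0.974]]
tilt 12.969836747758226 az 30.336340837862586 tip [0.55153626 0.4741142  0.55812924] yz -0.01978897633101509
```

```bash
python3 -m crank '[-16,1.5,0,0,0.4, -16,1.5,0,0,0.4, -16,1.5,0,0,0.4, -16,1.5,0,0,0.4, -16,1.5,0,0,0.4, -16,1.5,0,0,0.4, -16,1.5,0,0,0.4, -16,1.5,0,0,0.4]'; python3 st.py;  python3 -m crank '[-16,1,0,0,0.4, -16,1,0,0,0.4, -16,1,0,0,0.4, -16,1,0,0,0.4, -16,1,0,0,0.4, -16,1,0,0,0.4, -16,1,0,0,0.4, -16,1,0,0,0.4]'; python3 st.py
```

```text
time_s: 8.8
position: [0.6241, 0.5466, 0.6409]
orientation: [-0.303, 0.944, 0.032, 0.128]
ft_force: [0.8, -0.8, 0.3]
finger_gap: 0.0343
finger_force: 0.0
[0.641, 0.699, 0.221, -0.024, 1.957, -1.563] [[-0.784, -0.58, 0.222], [-0.563, 0.815, 0.138], [-0.261, -0.017, -0.965]]
tilt 15.170779607177922 az 31.85536722811519 tip [0.66253731 0.57054185 0.47390253] yz -0.01688300120319433
time_s: 9.6
position: [0.6878, 0.5889, 0.556]
orientation: [-0.302, 0.941, 0.039, 0.145]
ft_force: [1.1, 0.4, -0.4]
finger_gap: 0.0344
finger_force: 0.0
[0.635, 0.807, 0.221, -0.019, 1.812, -1.564] [[-0.775, -0.58, 0.25], [-0.557, 0.814, 0.162], [-0.297, -0.014, -0.955]]
tilt 17.321399563493458 az 32.88989859986207 tip [0.73106795 0.61691711 0.39083421] yz -0.014033315394008428
```

```bash
python3 -m crank '[-5,0.3,0,0,0.4, -5,0.3,0,0,0.4, -5,0.3,0,0,0.4, -5,0.3,0,0,0.4]'; python3 st.py;  python3 -m crank '[-10,0.6,5,0,0.4, -10,0.6,5,0,0.4, -10,0.6,5,0,0.4, -10,0.6,5,0,0.4]'; python3 st.py
```

```text
time_s: 10.0
position: [0.7113, 0.6043, 0.5278]
orientation: [-0.302, 0.938, 0.046, 0.163]
ft_force: [0.2, -0.4, -0.6]
finger_gap: 0.0342
finger_force: 0.0
[0.633, 0.842, 0.222, -0.015, 1.737, -1.565] [[-0.765, -0.581, 0.278], [-0.551, 0.814, 0.186], [-0.334, -0.011, -0.942]]
tilt 19.53991864544295 az 33.6994249140078 tip [0.75945694 0.63640743 0.36480907] yz -0.011289691630695486
time_s: 10.4
position: [0.761, 0.6385, 0.4392]
orientation: [-0.301, 0.935, 0.053, 0.18]
ft_force: [-0.7, -0.4, -0.8]
finger_gap: 0.0343
finger_force: 0.0
[0.63, 0.944, 0.222, -0.012, 1.599, -1.566] [[-0.754, -0.582, 0.304], [-0.543, 0.813, 0.208], [-0.368, -0.009, -0.93]]
tilt 21.62425679509649 az 34.29769761515326 tip [0.81365776 0.6743865  0.27836839] yz -0.008838190399205428
```

```bash
python3 -m crank '[-8,0.4,0,0,0.4, -8,0.4,0,0,0.4]' >/dev/null; python3 st.py;  python3 -m crank '[-8,0.4,0,0,0.4, -8,0.4,0,0,0.4]'>/dev/null;  python3 -m crank '[-8,0.4,0,0,0.4, -8,0.4,0,0,0.4]'>/dev/null; python3 st.py
```

```text
[0.628, 0.952, 0.222, -0.008, 1.551, -1.567] [[-0.741, -0.583, 0.333], [-0.535, 0.813, 0.232], [-0.406, -0.006, -0.914]]
tilt 23.938332693473686 az 34.84112421827448 tip [0.8283155  0.68390973 0.27687665] yz -0.006208183983591728
[0.625, 0.954, 0.22, -0.001, 1.465, -1.571] [[-0.711, -0.585, 0.391], [-0.513, 0.811, 0.281], [-0.482, -0.001, -0.876]]
tilt 28.792175623953398 az 35.6478753587777 tip [0.85243063 0.69971838 0.28904704] yz -0.0012851079156645517
```

```bash
python3 -m crank '[-8,0,0,0,0.4, -8,0,0,0,0.4]' >/dev/null; python3 -m crank '[-8,0,0,0,0.4, -8,0,0,0,0.4]'>/dev/null;  python3 -m crank '[-8,0,0,0,0.4, -8,0,0,0,0.4]'>/dev/null;python3 -m crank '[-8,0,0,0,0.4, -8,0,0,0,0.4]'>/dev/null; python3 -m crank '[-8,0,0,0,0.4]'; python3 st.py
```

```text
time_s: 11.9
position: [0.8119, 0.6451, 0.4872]
orientation: [-0.29, 0.894, 0.109, 0.324]
ft_force: [0.0, 0.5, -0.3]
finger_gap: 0.0344
finger_force: 0.0
[0.6, 0.925, 0.222, 0.026, 1.298, -1.597] [[-0.622, -0.589, 0.515], [-0.448, 0.808, 0.383], [-0.642, 0.007, -0.767]]
tilt 39.93248226727813 az 36.609871260265486 tip [0.90098965 0.71128079 0.35449947] yz 0.007233107435112823
```

```bash
python3 -m crank '[-8,-0.5,0,0,0.4, -8,-0.5,0,0,0.4]' >/dev/null; python3 -m crank '[-8,-0.5,0,0,0.4, -8,-0.5,0,0,0.4]'; python3 st.py
cat >go.py <<'E'
# go.py bx by bz : shift in units to bring finger end (tip, extended L) to box point (mm)
import sys
from h import *
a=np.radians(35.5);O=np.array([.5395,.0485,0]);L=.170
B=np.array([[np.cos(a),-np.sin(a),0],[np.sin(a),np.cos(a),0],[0,0,1]])
s=env.read_state();M=R.from_quat(s['orientation']).as_matrix();tip=np.array(s['position'])+L*M[:,2]
print('tip box mm',(B.T@(tip-O)*1e3).round(1),'F box',(B.T@np.array(s['ft_force'])).round(1),'t',round(s['time_s'],2))
print('tool axes in box frame',(B.T@M).round(3).tolist())
for i in range(1,len(sys.argv),3):
    t=O+B@np.array([float(v) for v in sys.argv[i:i+3]])/1e3
    print(sys.argv[i:i+3],'units',(M.T@(t-tip)/.05).round(2),'flange',(t-L*M[:,2]).round(3))
E
python3 go.py -150 0 130 -120 -5 20
```

```text
time_s: 12.3
position: [0.8202, 0.6286, 0.5251]
orientation: [-0.286, 0.88, 0.122, 0.36]
ft_force: [-0.5, 0.2, -0.1]
finger_gap: 0.034
finger_force: 0.0
[0.579, 0.895, 0.221, 0.046, 1.247, -1.617] [[-0.578, -0.59, 0.564], [-0.415, 0.807, 0.42], [-0.703, 0.009, -0.711]]
tilt 44.66459668327806 az 36.699045885433414 tip [0.9176725  0.70127837 0.40208237] yz 0.008907884612147088
tip box mm [684.8 311.8 404.2] F box [-0.2  0.5 -0.1] t 12.3
tool axes in box frame [[-0.711, -0.012, 0.703], [-0.002, 1.0, 0.015], [-0.703, 0.009, -0.711]]
['-150', '0', '130'] units [15.74 -6.08 -7.93] flange [ 0.322 -0.11   0.251]
['-120', '-5', '20'] units [16.86 -6.21 -5.94] flange [ 0.349 -0.097  0.141]
```

```bash
python3 -m crank '[15.7,-6.1,-7.9,0,0.4, 15.7,-6.1,-7.9,0,0.4, 15.7,-6.1,-7.9,0,0.4, 15.7,-6.1,-7.9,0,0.4, 15.7,-6.1,-7.9,0,0.4, 15.7,-6.1,-7.9,0,0.4, 15.7,-6.1,-7.9,0,0.4, 15.7,-6.1,-7.9,0,0.4]'; python3 go.py -150 0 130
```

```text
time_s: 13.1
position: [0.6218, 0.3332, 0.4167]
orientation: [-0.286, 0.88, 0.121, 0.36]
ft_force: [-0.9, -0.8, 0.3]
finger_gap: 0.0345
finger_force: 0.0
tip box mm [351.7 186.4 295.7] F box [-1.2 -0.1  0.3] t 13.1
tool axes in box frame [[-0.712, -0.012, 0.702], [-0.003, 1.0, 0.014], [-0.702, 0.008, -0.712]]
['-150', '0', '130'] units [ 9.48 -3.63 -4.74] flange [ 0.322 -0.11   0.251]
```

```bash
python3 -m crank '[9.5,-3.6,-4.7,0,0.4, 9.5,-3.6,-4.7,0,0.4, 9.5,-3.6,-4.7,0,0.4, 9.5,-3.6,-4.7,0,0.4, 9.5,-3.6,-4.7,0,0.4, 9.5,-3.6,-4.7,0,0.4, 9.5,-3.6,-4.7,0,0.4, 9.5,-3.6,-4.7,0,0.4]'; python3 go.py -150 0 130 -115 0 60 -108 0 21; python3 st.py
```

```text
time_s: 13.9
position: [0.4282, 0.1252, 0.3888]
orientation: [-0.274, 0.893, 0.104, 0.341]
ft_force: [-0.1, 0.2, 0.5]
finger_gap: 0.0342
finger_force: 0.0
tip box mm [ 67.3 124.2 262.2] F box [0.1 0.2 0.5] t 13.9
tool axes in box frame [[-0.745, 0.024, 0.667], [0.017, 1.0, -0.017], [-0.667, -0.001, -0.745]]
['-150', '0', '130'] units [ 4.96 -2.58 -0.89] flange [ 0.323 -0.102  0.257]
['-115', '0', '60'] units [ 5.37 -2.56  0.62] flange [ 0.352 -0.082  0.187]
['-108', '0', '21'] units [ 5.79 -2.56  1.3 ] flange [ 0.358 -0.078  0.148]
[-0.048, -0.056, 2.068, 0.73, 0.642, -2.704] [[-0.616, -0.561, 0.553], [-0.419, 0.828, 0.373], [-0.667, -0.001, -0.745]]
tilt 41.827298991383856 az 34.047773110368624 tip [0.52379429 0.1898133  0.25991761] yz -0.0013828106050741418
```

```bash
for i in 1; do python3 -m crank '[0,0,0,10,0.4, 0,0,0,10,0.4, 0,0,0,10,0.4, 0,0,0,10,0.4, 0,0,0,10,0.4, 0,0,0,10,0.4, 0,0,0,10,0.4, 0,0,0,10,0.4]'>/dev/null; python3 -m crank '[0,0,0,10,0.4, 0,0,0,10,0.4, 0,0,0,10,0.4, 0,0,0,10,0.4, 0,0,0,10,0.4, 0,0,0,10,0.4, 0,0,0,10,0.4, 0,0,0,10,0.4]'>/dev/null; python3 -m crank '[0,0,0,10,0.4, 0,0,0,10,0.4, 0,0,0,10,0.4, 0,0,0,10,0.4, 0,0,0,10,0.4, 0,0,0,10,0.4, 0,0,0,10,0.4, 0,0,0,10,0.4]'; done; python3 go.py -150 0 130 ; python3 st.py
```

```text
time_s: 16.3
position: [0.4293, 0.126, 0.3881]
orientation: [0.892, 0.277, 0.341, -0.104]
ft_force: [0.2, 0.3, -0.9]
finger_gap: 0.0345
finger_force: 0.0
tip box mm [ 68.6 124.5 261.3] F box [ 0.3  0.1 -0.9] t 16.3
tool axes in box frame [[0.746, -0.019, 0.666], [-0.012, -1.0, -0.015], [0.666, 0.004, -0.746]]
['-150', '0', '130'] units [-4.98  2.56 -0.92] flange [ 0.324 -0.102  0.257]
[-0.046, -0.053, 2.067, 0.731, 0.641, 0.433] [[0.614, 0.565, 0.551], [0.423, -0.825, 0.374], [0.666, 0.004, -0.746]]
tilt 41.78470897517047 az 34.1743040604615 tip [0.5247143  0.19077511 0.25911224] yz 0.0035736891411979332
```

```bash
python3 -m crank '[-5,2.56,-0.9,0,0.4, -5,2.56,-0.9,0,0.4, -5,2.56,-0.9,0,0.4, -5,2.56,-0.9,0,0.4, -5,2.56,-0.9,0,0.4, -5,2.56,-0.9,0,0.4, -5,2.56,-0.9,0,0.4, -5,2.56,-0.9,0,0.4]'; python3 go.py -150 0 130 -115 0 60 -108 0 21; python3 st.py
```

```text
time_s: 17.1
position: [0.3223, -0.1023, 0.2549]
orientation: [0.893, 0.275, 0.341, -0.104]
ft_force: [0.7, 0.3, 0.6]
finger_gap: 0.034
finger_force: 0.0
tip box mm [-151.2    0.6  128.1] F box [ 0.7 -0.2  0.6] t 17.1
tool axes in box frame [[0.746, -0.022, 0.666], [-0.016, -1.0, -0.016], [0.666, 0.002, -0.746]]
['-150', '0', '130'] units [ 0.04  0.01 -0.01] flange [ 0.324 -0.102  0.257]
['-115', '0', '60'] units [-0.37 -0.01  1.5 ] flange [ 0.352 -0.082  0.187]
['-108', '0', '21'] units [-0.78 -0.01  2.17] flange [ 0.358 -0.078  0.148]
[-0.928, 0.085, 2.383, 0.986, 0.924, -0.677] [[0.616, 0.562, 0.552], [0.42, -0.827, 0.374], [0.666, 0.002, -0.746]]
tilt 41.77274615670109 az 34.10606086405388 tip [ 0.41774473 -0.03769909  0.12585335] yz 0.0017562269827359478
```

```bash
python3 -m crank '[-0.4,0,0.7,0,0.4, -0.75,0,1.4,0,0.4, -0.75,0,2.1,0,0.4, -0.75,0,2.1,0,0.4]'; python3 go.py -108 0 21 -70 0 21; python3 - <<'E'
from h import *
b=shot('side','s1.png'); c=cv2.resize(b[150:260,240:350],None,fx=5,fy=5,interpolation=cv2.INTER_CUBIC)
w=shot('wrist','w1.png'); w=cv2.resize(w,None,fx=1,fy=1)
o=np.zeros((550,800,3),np.uint8);o[:,:400]=c[:, :400] if 0 else cv2.resize(c,(400,550));o[:300,400:]=cv2.resize(w,(400,300));
t=shot('top','t1.png');o[300:,400:]=cv2.resize(t[120:240,200:392],(400,250));cv2.imwrite('pics/v1.png',o)
E
```

```text
time_s: 17.5
position: [0.358, -0.0756, 0.1496]
orientation: [0.893, 0.277, 0.339, -0.108]
ft_force: [0.3, 0.2, -0.1]
finger_gap: 0.0343
finger_force: 0.0
tip box mm [-106.7    3.1   22.7] F box [ 0.3  0.  -0.1] t 17.5
tool axes in box frame [[0.747, -0.016, 0.665], [-0.015, -1.0, -0.007], [0.665, -0.005, -0.747]]
['-108', '0', '21'] units [-0.04  0.06  0.01] flange [ 0.359 -0.079  0.148]
['-70', '0', '21'] units [0.53 0.05 0.51] flange [ 0.39  -0.057  0.148]
```

View pics/v1.png

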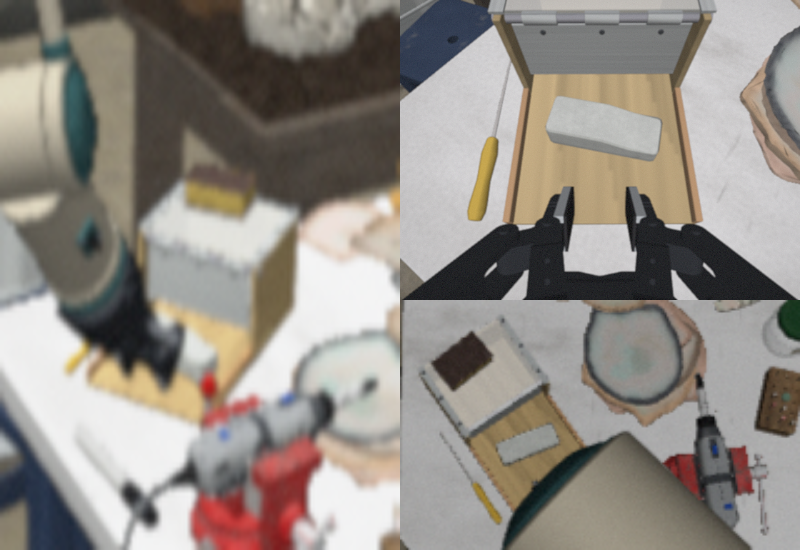

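The composite shows the fingers at the tray front, centred on the tray (wrist inset, tips near columns 565 and 632). The bar is ahead of them with its right end nearer, and nothing is touching. I start the push.

```bash
python3 -m crank '[0.12,0.03,0.12,0,0.4, 0.24,0.05,0.24,0,0.4, 0.36,0.05,0.35,0,0.4, 0.48,0.05,0.46,0,0.4, 0.6,0.05,0.57,0,0.4, 0.72,0.05,0.68,0,0.4, 0.84,0.05,0.79,0,0.4, 0.96,0.05,0.9,0,0.4]'; python3 go.py -20 0 20 25 0 20; python3 - <<'E'
from h import *
shot('wrist','w2.png')
E
```

```text
time_s: 18.45
position: [0.4135, -0.0424, 0.1506]
orientation: [0.893, 0.275, 0.342, -0.105]
ft_force: [-4.4, -3.7, 8.5]
finger_gap: 0.034
finger_force: 5.3
tip box mm [-42.   -3.5  24. ] F box [-5.7 -0.5  8.5] t 18.45
tool axes in box frame [[0.745, -0.023, 0.667], [-0.017, -1.0, -0.015], [0.667, 0.0, -0.745]]
['-20', '0', '20'] units [ 0.27 -0.08  0.35] flange [ 0.429 -0.027  0.147]
['25', '0', '20'] units [ 0.94 -0.1   0.95] flange [ 0.466 -0.001  0.147]
```

View pics/w2.png

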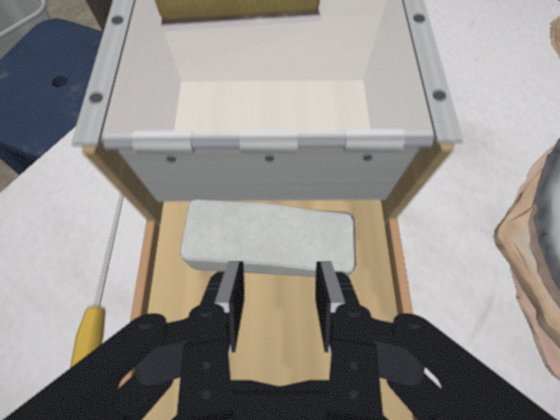

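The bar is almost squared up, but there is an upward force of 8.5 N because the tips are rubbing on the floor plate. I raise them 6 mm and push on.

```bash
python3 -m crank '[0.08,-0.03,-0.09,0,0.4, 0.2,-0.05,0.02,0,0.4, 0.32,-0.08,0.13,0,0.4, 0.44,-0.1,0.24,0,0.4, 0.56,-0.1,0.35,0,0.4, 0.66,-0.1,0.44,0,0.4, 0.76,-0.1,0.53,0,0.4]'; python3 go.py 20 0 27 ; python3 - <<'E'
from h import *
shot('wrist','w3.png')
E
```

```text
time_s: 19.2
position: [0.4485, -0.0123, 0.1557]
orientation: [0.893, 0.275, 0.341, -0.105]
ft_force: [-4.4, -4.1, 7.0]
finger_gap: 0.0344
finger_force: 5.0
tip box mm [ 4.   0.8 29. ] F box [-6.  -0.8  7. ] t 19.2
tool axes in box frame [[0.745, -0.023, 0.666], [-0.017, -1.0, -0.015], [0.667, -0.0, -0.745]]
['20', '0', '27'] units [0.21 0.01 0.24] flange [ 0.462 -0.004  0.154]
```

View pics/w3.png

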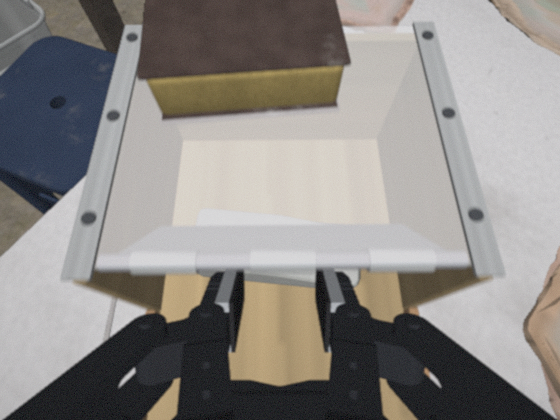

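Through the clear roof I see the flap pushed open and resting on the bar, which lies square in the mouth at about (280,250). The force runs along the finger axis, so the bar's top edge is bearing on the tip faces. I back off, lower the tips and push on its back face.

```bash
python3 -m crank '[-0.21,0,-0.19,0,0.4, -0.32,0,-0.06,0,0.4, -0.32,0,-0.06,0,0.4, -0.18,0,0.07,0,0.4, -0.05,0,0.19,0,0.4, 0.05,0,0.28,0,0.4, 0.12,0,0.34,0,0.4]'; python3 go.py 24 0 19 ; python3 - <<'E'
from h import *
shot('wrist','w4.png')
E
```

```text
time_s: 19.95
position: [0.4619, -0.0034, 0.147]
orientation: [0.893, 0.275, 0.341, -0.105]
ft_force: [-1.4, -0.6, -0.7]
finger_gap: 0.0339
finger_force: 0.7
tip box mm [19.9  0.3 20.2] F box [-1.5  0.3 -0.7] t 19.95
tool axes in box frame [[0.746, -0.022, 0.666], [-0.016, -1.0, -0.015], [0.666, 0.001, -0.746]]
['24', '0', '19'] units [0.05 0.   0.07] flange [ 0.465 -0.001  0.146]
```

View pics/w4.png

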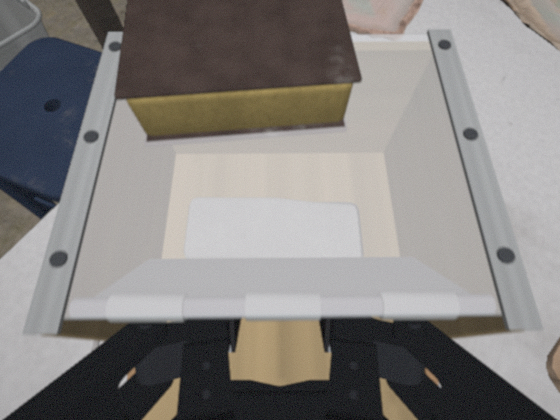

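The flap is open on the fingers and the bar is square inside, with its front edge at about row 200, columns 188–358. I check its depth from those pixels.

```bash
python3 - <<'E'
from h import *
a=np.radians(35.5);O=np.array([.5395,.0485,0]);B=np.array([[np.cos(a),-np.sin(a),0],[np.sin(a),np.cos(a),0],[0,0,1]])
for z,p in((.032,[[190,199],[357,204],[275,199]]),(.086,[[160,40],[430,40],[65,322],[500,318]]),(.006,[[177,152],[384,152]])):
    print(z,((ray('wrist',p,z)-O)@B*1e3).round(1).tolist())
E
python3 -m crank '[0.15,0,0.14,0,0.4, 0.22,0,0.2,0,0.4, 0.22,0,0.2,0,0.4]'; python3 go.py
```

```text
0.032 [[57.6, 43.1, 32.0], [53.2, -38.2, 32.0], [56.8, 1.6, 32.0]]
0.086 [[100.7, 45.3, 86.0], [98.6, -60.5, 86.0], [-4.4, 57.4, 86.0], [-5.7, -57.9, 86.0]]
0.006 [[102.6, 61.4, 6.0], [100.1, -65.8, 6.0]]
time_s: 20.3
position: [0.4708, 0.0038, 0.1445]
orientation: [0.895, 0.275, 0.335, -0.103]
ft_force: [-9.1, -7.7, -7.2]
finger_gap: 0.0341
finger_force: 0.2
tip box mm [29.8  0.9 16.3] F box [-11.9  -1.   -7.2] t 20.3
tool axes in box frame [[0.754, -0.024, 0.657], [-0.018, -1.0, -0.016], [0.657, -0.0, -0.754]]
```

```bash
python3 -m crank '[-0.1,0,-0.1,0,0.4, -0.1,0,-0.5,0,0.4, -0.1,0,-0.9,0,0.4, -0.15,0,-1.3,0,0.4, -0.3,0,-1.8,0,0.4, -0.6,0,-2.3,0,0.4, -0.9,0,-2.8,0,0.4, -0.9,0,-2.8,0,0.4]'; python3 go.py; python3 - <<'E'
from h import *
shot('wrist','w5.png')
E
```

```text
time_s: 21.1
position: [0.3675, -0.0682, 0.2223]
orientation: [0.893, 0.274, 0.342, -0.104]
ft_force: [0.6, 0.3, -0.2]
finger_gap: 0.0343
finger_force: 0.0
tip box mm [-94.4   1.7  95.6] F box [ 0.6 -0.1 -0.2] t 21.1
tool axes in box frame [[0.745, -0.026, 0.667], [-0.018, -1.0, -0.019], [0.667, 0.002, -0.745]]
```

View pics/w5.png

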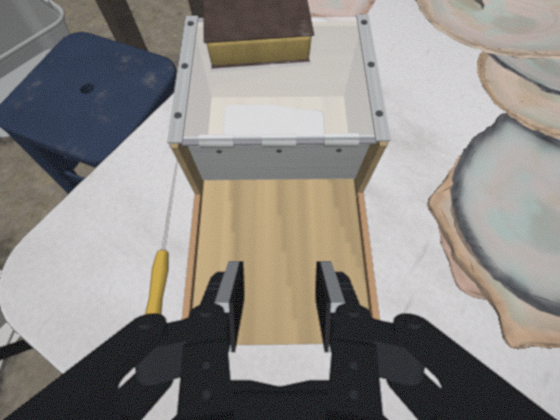

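The flap looks shut, with its lower edge at about row 180, and the bar is inside with its front edge at row 105. I check both numerically.

```bash
python3 - <<'E'
from h import *
a=np.radians(35.5);O=np.array([.5395,.0485,0]);B=np.array([[np.cos(a),-np.sin(a),0],[np.sin(a),np.cos(a),0],[0,0,1]])
for q in(0,.1,.2,.4): print(q,proj('wrist',O+B@np.array([.051*np.sin(q),0,.075-.051*np.cos(q)])).round(1), end=' ')
print(((ray('wrist',[[226,105],[322,111]],.032)-O)@B*1e3).round(1).tolist())
im=cv2.imread('pics/w5.png');print(im[170:190,280].tolist())
E
```

```text
0 [[278.1 179.7]] 0.1 [[278. 174.]] 0.2 [[277.8 168. ]] 0.4 [[277.5 155.5]] [[68.8, 42.5, 32.0], [60.4, -38.3, 32.0]]
[[127, 126, 124], [121, 122, 120], [121, 123, 123], [121, 118, 118], [119, 120, 118], [124, 124, 123], [125, 126, 123], [121, 122, 119], [122, 125, 129], [125, 142, 150], [117, 145, 165], [114, 148, 171], [114, 151, 171], [112, 148, 170], [118, 154, 176], [120, 155, 176], [119, 154, 177], [114, 150, 171], [117, 152, 173], [116, 150, 171]]
```

```bash
python3 -m crank '[0,0,-0.5,0,0.4, 0,0,-0.5,0,0.4, 0,0,-0.5,0,0.4, 0,0,-0.5,0,0.4, 0,0,-0.5,0,0.4, 0,0,-0.5,0,0.4, 0,0,-0.5,0,0.4, 0,0,-0.5,0,0.4]' && python3 - <<'E'
from h import *
w=cv2.cvtColor(env.read_camera('wrist'),cv2.COLOR_RGB2BGR)
a=np.radians(35.5);O=np.array([.5395,.0485,0]);B=np.array([[np.cos(a),-np.sin(a),0],[np.sin(a),np.cos(a),0],[0,0,1]])
p=proj('wrist',O+B@np.array([0,0,.024]))[0];c=int(p[0]);d=w[int(p[1])-15:int(p[1])+15,c].astype(int);e=d[:,2]-d[:,0]
print(p,int(p[1])-15+np.argmax(e>20))
print(env.job_done())
E
```

```text
time_s: 21.95
position: [0.3548, -0.0762, 0.2397]
orientation: [0.893, 0.275, 0.341, -0.105]
ft_force: [-0.0, -0.4, -0.6]
finger_gap: 0.0342
finger_force: 0.0
[280.18522418 172.88824371] 174
the job is handed in; nothing more can be done
None
```

The bar was pushed through the flap and lies in the box, its centre about 48 mm behind the flap plane; the flap measured shut, the fingers are clear, and the job was handed in at about 22 s (no verdict was returned).

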